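Close a three-part plaster casting mould

ROBOT

A 7-joint arm with a two-finger parallel gripper is mounted at the origin on the work surface. World frame = base frame: x ahead of the robot, y to its left, z up, the work surface at z = 0. Lengths are in m, angles in rad, forces in N, time in s.
With the tool pointing down it reaches from about 0.425 to 0.975 m from the base axis. Payload 16.7 kg.
Tool frame: the origin (TCP) lies between the finger pads; the fingertips stand 11 mm ahead of it and the grasp point (between the pads) lies 8 mm behind it; z points along the fingers, y is the line along which they close (so a half turn about z gives the same grasp; the last joint's range is limited). The gripper opens to 85 mm and grips with 20 to 120 N. Pads are 22 mm wide; open, the fingers measure 114 mm over their backs; the gripper's body (76 mm by 85 mm) begins 54 mm behind the grasp point. The pads swing forward as they close: fully open they stand 13 mm farther back than shut.
Start: joints at [1.097, 0.426, 0.074, 1.606, -0.034, 1.111, -0.067], TCP at [0.215, -0.64, 0.242] pointing down, gripper open.
Joint ranges: [-2.85, 2.85], [-0.5, 2.14], [-1.23, 1.37], [0.21, 2.46], [-1.02, 4.16], [0.16, 2.05], [-2.73, 2.73]. Speed limits (rad/s): [1.89, 1.89, 2.39, 2.39, 3.01, 3.01, 3.01].

INTERFACE

Orientations are given as a unit quaternion [x, y, z, w].
In Python, from plant import status, cams, bot, recognise gives the robot as it stands.
- The arm moves only by the tool jog_arm, never from a script. Its argument "motion" is a list of rows, each a list of 3 entries, a list of its own where there are three numbers: the turn, a rotation vector about the tool's x, y, z in units of 45 degrees (1.0 is 45 degrees), then the shift along the tool's x, y, z in units of 500 mm (1.0 is 500 mm), then the opening, from 0 (shut) to 1 (fully open). A call has 1 to 10 rows; each row shifts and turns the commanded pose from where the row before left it, along the tool's axes as they then stand; what a row does not reach is not made up. A row lasts 1/10 s, in which the tool goes at most 50 mm and 8.59 degrees, less where a joint would pass 70% of its speed; a pose out of reach is approached as far as the arm can. A call with a number of a shift or a turn outside -1 to 1 is refused whole. A call with a gripper value outside its range is refused whole. The fingers move at their own pace and stop on an object; "grip_force" is the grip in N (left out, the last holds). Time passes only in rows, so rows that do not move let the fingers close. It gives the time, the measured TCP pose, the force, the opening and the grip force at its end, in the units of the state.
- status.observe(): the state, without advancing time (a new reading comes with each control period).
- cams.snapshot(name): name is "scene" or "side" or "wrist"; returns (picture, depth): 480x640x3 uint8, blue, green, red; 480x640 float32, m along the optical axis (not along the pixel's ray), 0 where there is no reading.
- cams.camera_params(name): a dict with "vertical_fov" (degrees; the focal length in pixels is half the picture's height over the tangent of half this angle, whatever the lens; pixels are square), "cx", "cy" (the principal point, pixels), "rvec" (rotation vector, rad) and "tvec" (3), from world to camera coordinates, as OpenCV has them. Camera axes: x right, y down, z forward; pixel columns grow to the right and rows downward; lengths in m; the calibration is good to about 2 mm. A picture is of the moment at which its call begins: read the wrist's pose just before it. camera_params takes no time and is no camera call; for the wrist camera it gives the pose at the moment of the call.
- bot.close_job(): hands the job in; it is judged then, once.
Trained networks look in the newest picture that a camera, given by its name, has taken for a name from the list of things; names that differ only in an ending like _2 or _b are one class to them, and where a whole thing is asked for, a point or a joint stands for the part that bears it (a point fixed in the world has none). Each returns a list of dicts, best first, with "score" (0 to 1); they miss things now and then, are a little off and sometimes report something else, mostly with a low value. They report only what shows in the picture. A call takes as long as a camera call. They do not tell look-alikes from the thing itself.
- recognise(thing, camera): "position" ([x, y, z] in m, in world coordinates, good to about 4 mm: the middle of the surface that is visible of it).
The state is a dict: "time": time; "qpos": joint angles; "joint_velocities": joint speeds; "joint_torque": joint torques, N m; "tcp_pos": TCP position; "tool_rot": TCP orientation; "force": force on the tool from outside, world axes, zero at the start; "moment": the same for the moment, N m; "gripper_width": finger opening in m; "grip_force": force on a finger pad.
Only numpy, scipy, OpenCV 4.12 (cv2) and the standard library are available. Lean on these libraries where they do the work, as an engineer would, in place of code of your own. Each camera call takes 0.05 s, during which the arm holds its last target. There are 200 camera calls.

TASK

Assemble the plaster mould on its clamping board: set the hollow middle part on the bottom part that is fixed to the board, then the cap with the pouring hole on top of that, each upright with its edges flush all round (within about 3 mm). Plaster chips, so set each part down gently before you let go of it, never drop it. Last, swing the hinged keeper bar over the cap until it is fully home in its catch, and leave the mug, the bowl and the jar where they are.

Things in the scene. Friction and masses are not known exactly. Their poses are not given: they have to be found in the camera images.
- fixture: Fixed plywood clamping board 250 x 100 x 18 mm on the table. Origin: centre of its underside; x runs along its length from the hinge post to the catch post, z up. On its middle is fixed the mould's bottom part: a white plaster block 140 (x) x 60 (y) x 40 mm with an open cavity in its top. At x = -95 mm stands the steel hinge post, 18 mm across.
- bed_top (a point): Centre of the top face of the fixed bottom part, 58 mm above the table; axes as those of the board. The middle part's underside belongs here.
- catch (a point): Middle of the mouth of the steel catch that takes the bar's end, 145 mm above the table, on a post at x = +95 mm of the board, 20 (x) x 30 (y) mm and 171 mm high over the table; the mouth opens to the board's -y.
- middle: Loose middle part of the mould: a white plaster frame 140 (x) x 60 (y) x 45 mm high, with a 112 x 32 mm opening through it and walls 14 mm thick. Origin: centre of its underside, x along its length. It is the same after a half turn. About 0.25 kg.
- cap: Loose cap of the mould: a white plaster slab 140 (x) x 60 (y) x 32 mm high, with a round pouring hole 28 mm across through its centre. Origin: centre of its underside, x along its length. It is the same after a half turn. About 0.28 kg.
- keeper (a joint): Keeper bar's angle (rad): 0 is shut, along the board's +x over the cap, in the catch; it grows to 1.9 as the bar swings open, level, to the board's -y side. It stays where left. Dark flat steel, 201 mm long from the hinge, 16 mm wide, 12 mm thick, with a 60 x 52 mm square eye 95 mm from the hinge; underside 139 mm above the table, 4 mm over the closed mould.
- keeper_knob (a point): Middle of the bar's upright wooden knob, a cylinder 20 mm across and 45 mm high on the bar's top, 160 mm from the hinge axis; this point is 175 mm above the table, the bar's top 151 mm.
- keeper_hinge (a point): Point on the vertical hinge axis of the keeper bar, 145 mm above the table.
- mug: White mug, 80 mm across, 95 mm high, a bystander. Origin: centre of its underside.
- bowl: Terracotta bowl, 130 mm across, 55 mm high, a bystander. Origin: centre of its underside.
- jar: White closed jar, 70 mm across, 100 mm high, a bystander. Origin: centre of its underside.
There are look-alikes about, which are no part of the job. What is shaped like the middle but turquoise is not meant. Leave any yellow look-alike of the cap alone.

How it is judged:
On the way, in this order (a step that is already met when the one before it is completed fails the run):
1. the middle part sits flush on the bottom part, let go (horizontal distance between middle and bed_top below 0.005 m and angle between the x axis of middle and the x axis of bed_top, either way round below 0.05 rad and angle between middle's own z axis and vertical below 0.04 rad and z of middle in the frame of bed_top between -0.004 and 0.004 m and contact force between the fingers and middle below 0.1 N and linear speed of middle below 0.02 m/s), for 0.2 s.
2. the cap sits flush on the middle part, let go, the middle part still flush (horizontal distance between middle and bed_top below 0.005 m and angle between the x axis of middle and the x axis of bed_top, either way round below 0.05 rad and angle between each of middle, cap's own z axis and vertical below 0.04 rad and z of middle in the frame of bed_top between -0.004 and 0.004 m and horizontal distance between cap and middle below 0.005 m and angle between the x axis of cap and the x axis of middle, either way round below 0.05 rad and z of cap in the frame of bed_top between 0.041 and 0.049 m and contact force between the fingers and cap below 0.1 N and linear speed of cap below 0.02 m/s), for 0.2 s.
3. the keeper bar is home in its catch over the closed mould (horizontal distance between middle and bed_top below 0.005 m and angle between the x axis of middle and the x axis of bed_top, either way round below 0.05 rad and angle between each of middle, cap's own z axis and vertical below 0.04 rad and z of middle in the frame of bed_top between -0.004 and 0.004 m and horizontal distance between cap and middle below 0.005 m and angle between the x axis of cap and the x axis of middle, either way round below 0.05 rad and z of cap in the frame of bed_top between 0.041 and 0.049 m and value of joint keeper below 0.05 rad), for 0.2 s.
At the end, for the whole second after the job is handed in: The middle part rests upright on the bottom part and the cap upright on the middle part, each within 5 mm (level distance between centres) and 0.05 rad of the part below, heights within 4 mm, tilt under 0.04 rad, at rest; the keeper bar is within 0.05 rad of shut (all of step 3 and linear speed of each of middle, cap below 0.02 m/s); the robot touches nothing.
It fails at once if the mug is moved by more than 30 mm (distance of mug from where it was at the start of the episode above 0.03 m).
It fails at once if the bowl is moved by more than 30 mm (distance of bowl from where it was at the start of the episode above 0.03 m).
It fails at once if the jar is moved by more than 30 mm (distance of jar from where it was at the start of the episode above 0.03 m).
It fails at once if the middle is dropped (moving at over 0.4 m/s, as after a fall of 8 mm, with the fingers not touching it) (linear speed of middle above 0.4 m/s and contact force between the fingers and middle below 0.1 N).
It fails at once if the cap is dropped (moving at over 0.4 m/s, as after a fall of 8 mm, with the fingers not touching it) (linear speed of cap above 0.4 m/s and contact force between the fingers and cap below 0.1 N).
It also fails if it takes over 72 s, if anything falls off the work surface, if the arm or the gripper's body presses on something with over 40 N, if the wrist force passes 120 N, or if a joint passes its speed limit or range.

## Working session

There is one attempt and no reset: what is moved stays moved. The work goes in short steps, Python scripts to look and compute and a tool call to move; the robot and the scene stay as the last step left them, time stands still between calls to the robot, and variables do not carry over. Pictures are saved under pics/ and viewed, at most 10 in all, crops included, and the job is handed in when it is done.

Besides the shell and the picture viewer there is one more tool, called after "Emit:" by a JSON object that holds its "fn" and its "kwargs", one argument or row to a line. jog_arm: Moves the arm, as the interface text tells. Shifts and turns lie within -1 to 1; 1 stands for 500 mm of shift or 45 degrees of turn. Its arguments: {"type":"object","properties":{"motion":{"type":"array"},"grip_force":{"type":"number"}},"required":["motion"]}

```bash
mkdir -p pics; ls; cat > h.py <<'E'
import numpy as np, cv2
from plant import status, cams, bot, recognise
def snap(n):
    p=cams.camera_params(n); im,d=cams.snapshot(n); return im,d,p
def cloud(d,p):
    f=d.shape[0]/2/np.tan(np.radians(p["vertical_fov"])/2)
    v,u=np.mgrid[:d.shape[0],:d.shape[1]]
    c=np.stack([(u-p["cx"])/f*d,(v-p["cy"])/f*d,d],-1)
    R=cv2.Rodrigues(np.array(p["rvec"],float))[0]
    w=(c-np.array(p["tvec"]).ravel())@R
    w[d<=0]=np.nan
    return w
E
cat > a.py <<'E'
from h import *
np.set_printoptions(precision=3,suppress=True)
s=status.observe();print(s)
for n in ["scene","side"]:
    im,d,p=snap(n); cv2.imwrite(f"pics/{n}0.png",im); np.savez(f"{n}0.npz",im=im,w=cloud(d,p))
    print(n,p)
    for t in ["fixture","middle","cap","keeper_knob","mug","bowl","jar"]:
        print(t,[(np.round(r["position"],3),round(r["score"],2)) for r in recognise(t,n)])
E
python3 a.py
```

```text
pics
{'time': 0.0, 'qpos': array([ 1.096,  0.427,  0.074,  1.607, -0.034,  1.111, -0.067]), 'joint_velocities': array([ 0.001, -0.001,  0.001,  0.001, -0.001, -0.001,  0.001]), 'joint_torque': array([  0.002, -94.982,   3.761, -46.349,   0.019,   0.01 ,   0.   ]), 'tcp_pos': array([ 0.215, -0.639,  0.242]), 'tool_rot': array([ 0.987,  0.162, -0.   , -0.001]), 'force': array([-0.498,  0.052, -0.633]), 'moment': array([ 0.013, -0.019, -0.039]), 'grip_force': 0.0, 'gripper_width': 0.08539844441035437}
scene {'vertical_fov': 57.05694622647695, 'cx': 317.7470874819845, 'cy': 244.58823566990438, 'rvec': array([ 2.496,  0.652, -0.208]), 'tvec': array([-0.46 , -0.125,  1.267])}
fixture [(array([ 0.523, -0.147,  0.042]), 0.88)]
middle [(array([0.793, 0.261, 0.046]), 0.97), (array([0.289, 0.28 , 0.048]), 0.64), (array([0.631, 0.192, 0.042]), 0.6), (array([ 0.662, -0.382,  0.1  ]), 0.23)]
cap [(array([0.472, 0.203, 0.031]), 0.56)]
keeper_knob [(array([ 0.428, -0.222,  0.149]), 0.94)]
mug [(array([0.772, 0.027, 0.056]), 0.58)]
bowl [(array([0.535, 0.486, 0.032]), 0.9), (array([0.634, 0.19 , 0.042]), 0.42)]
jar [(array([ 0.661, -0.383,  0.101]), 0.67), (array([ 0.526, -0.145,  0.045]), 0.41)]
side {'vertical_fov': 56.1655115660982, 'cx': 311.6823469280574, 'cy': 237.35487916158797, 'rvec': array([ 0.227, -2.81 ,  1.21 ]), 'tvec': array([0.52 , 0.134, 1.094])}
fixture [(array([ 0.522, -0.107,  0.044]), 0.97)]
middle [(array([0.633, 0.213, 0.037]), 0.84), (array([0.271, 0.316, 0.039]), 0.75), (array([0.794, 0.284, 0.038]), 0.7)]
cap [(array([0.466, 0.237, 0.028]), 0.93), (array([0.326, 0.459, 0.03 ]), 0.85), (array([ 0.427, -0.207,  0.15 ]), 0.51)]
keeper_knob [(array([ 0.43 , -0.208,  0.153]), 0.7)]
mug [(array([0.771, 0.046, 0.061]), 0.69)]
bowl [(array([0.548, 0.455, 0.025]), 0.56)]
jar []
```

View pics/scene0.png

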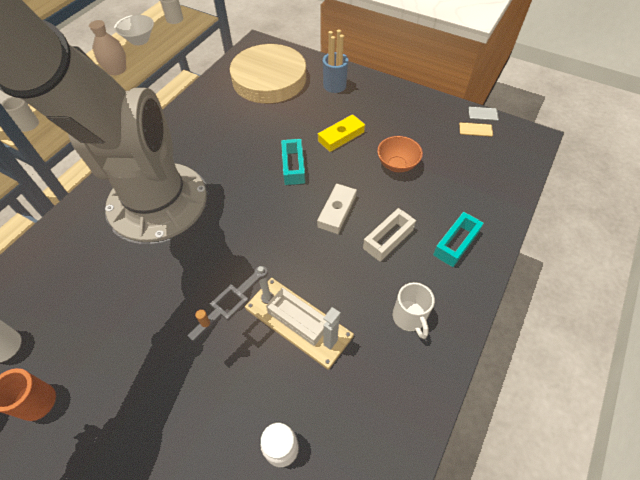

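View pics/side0.png

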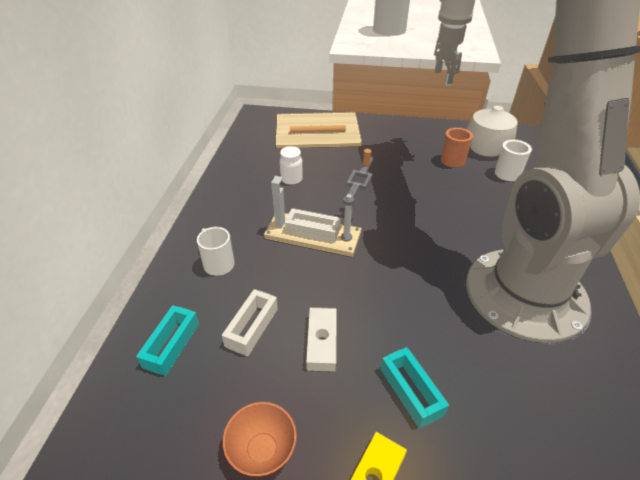

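The scene picture shows the white middle at (390,235), the white cap at (337,208) and the bed at (298,315) between the hinge post (265,285) and the catch post (330,330). The keeper stands open towards the lower left, with its knob at (202,318). The turquoise and yellow parts are look-alikes. Next I fit rectangles to the top faces.

```bash
cat > fit.py <<'E'
from h import *
np.set_printoptions(precision=4,suppress=True)
def fit(P,L=None):
    (c,(a,b),t)=cv2.minAreaRect((P*1000).astype(np.float32))
    if a<b: a,b,t=b,a,t+90
    return np.array(c)/1000,a,b,(t+90)%180-90
def top(w,im,c,zlo,zhi,r=0.09,white=True):
    m=(np.hypot(w[...,0]-c[0],w[...,1]-c[1])<r)&(w[...,2]>zlo)&(w[...,2]<zhi)
    hsv=cv2.cvtColor(im,cv2.COLOR_BGR2HSV)
    if white: m&=(hsv[...,1]<70)&(hsv[...,2]>110)
    n,l,st,_=cv2.connectedComponentsWithStats(m.astype(np.uint8))
    m=l==1+np.argmax(st[1:,4])
    return w[m]
if __name__=="__main__":
  for n in ["scene","side"]:
    z=np.load(n+"0.npz"); im,w=z["im"],z["w"]
    for nm,c,h in [("middle",(.632,.2),.045),("cap",(.47,.218),.032),("bed",(.523,-.13),.058)]:
        P=top(w,im,c,h-.006,h+.006)
        print(n,nm,len(P),np.median(P[:,2]),fit(P[:,:2]))
    def blob(nm,c,r,lo,hi):
        m=(np.hypot(w[...,0]-c[0],w[...,1]-c[1])<r)&(w[...,2]>lo)&(w[...,2]<hi); P=w[m]
        if len(P): print(n,nm,len(P),P.min(0),P.max(0),(P.min(0)+P.max(0))/2)
    blob("posts>160",(.523,-.13),.2,.16,.175)
    blob("knob",(.43,-.21),.03,.16,.2)
    blob("board",(.523,-.13),.15,.014,.022)
    m=(np.hypot(w[...,0]-.523,w[...,1]+.13)<.15)&(w[...,2]>.014)&(w[...,2]<.022); print(fit(w[m][:,:2]))
E
python3 fit.py
```

```text
scene middle 672 0.045409232278271164 (array([0.6304, 0.2012]), 143.48204040527344, 61.45272445678711, 75.17890167236328)
scene cap 879 0.03264813870484754 (array([0.4665, 0.216 ]), 145.59059143066406, 60.78953552246094, -83.0660285949707)
scene bed 895 0.05858827737594583 (array([ 0.5435, -0.123 ]), 140.2134552001953, 61.865562438964844, -7.543769836425781)
scene posts>160 205 [ 0.4159 -0.2774  0.1604] [ 0.6494 -0.1054  0.1749] [ 0.5327 -0.1914  0.1676]
scene board 1758 [ 0.4155 -0.1886  0.0141] [ 0.6703 -0.0577  0.022 ] [ 0.5429 -0.1232  0.0181]
(array([ 0.5432, -0.1233]), 250.46194458007812, 101.46160125732422, -7.468894958496094)
side middle 906 0.04384899879952289 (array([0.6331, 0.2041]), 142.8887176513672, 62.07158279418945, 75.3487548828125)
side cap 1446 0.030972275519303302 (array([0.4694, 0.2184]), 144.16233825683594, 59.7774543762207, -83.07535743713379)
side bed 532 0.05650806824924387 (array([ 0.5446, -0.1188]), 138.7989044189453, 65.1600341796875, -6.352928161621094)
side posts>160 127 [ 0.4117 -0.263   0.16  ] [ 0.6517 -0.0992  0.1743] [ 0.5317 -0.1811  0.1671]
side board 1020 [ 0.4165 -0.1791  0.014 ] [ 0.6721 -0.0544  0.022 ] [ 0.5443 -0.1168  0.018 ]
(array([ 0.5462, -0.1174]), 250.54928588867188, 103.79371643066406, -7.1472015380859375)
```

Emit:
{"fn": "jog_arm", "kwargs": {
  "motion": [
    [[0,0,0],[0.066,-0.066,0],1],
    [[0,0,0],[0.066,-0.066,0],1],
    [[0,0,0],[0.066,-0.066,0],1],
    [[0,0,0],[0.066,-0.066,0],1],
    [[0,0,0],[0.066,-0.066,0],1],
    [[0,0,0],[0.066,-0.066,0],1],
    [[0,0,0],[0.066,-0.066,0],1],
    [[0,0,0],[0.066,-0.066,0],1],
    [[0,0,0],[0.066,-0.066,0],1],
    [[0,0,0],[0.066,-0.066,0],1]
  ]
}}

```text
time: 1.8
tcp_pos: [0.4234, -0.2199, 0.2427]
tool_rot: [0.987, 0.162, 0.0, 0.0]
force: [2.1, -0.7, -0.4]
gripper_width: 0.0854
grip_force: 0.0
```

Emit:
{"fn": "jog_arm", "kwargs": {
  "motion": [
    [[0,0,0],[0.066,-0.066,0],1],
    [[0,0,0],[0.066,-0.066,0],1],
    [[0,0,0],[0.066,-0.066,0],1],
    [[0,0,0],[0.066,-0.066,0],1],
    [[0,0,0],[0.066,-0.066,0],1],
    [[0,0,0],[0.066,-0.066,0],1],
    [[0,0,0],[0.066,-0.066,0],1],
    [[0,0,0],[0.066,-0.066,0],1],
    [[0,0,0],[0.066,-0.066,0],1],
    [[0,0,0],[0.066,-0.066,0],1]
  ]
}}

```text
time: 2.8
tcp_pos: [0.631, 0.198, 0.2424]
tool_rot: [0.987, 0.161, 0.0, 0.0]
force: [0.8, -0.8, 1.5]
gripper_width: 0.0852
grip_force: 0.0
```

Emit:
{"fn": "jog_arm", "kwargs": {
  "motion": [
    [[0,0,-0.157],[0,0,0],1],
    [[0,0,-0.157],[0,0,0],1],
    [[0,0,-0.157],[0,0,0],1],
    [[0,0,-0.157],[0,0,0],1],
    [[0,0,-0.157],[0,0,0],1],
    [[0,0,-0.157],[0,0,0],1],
    [[0,0,-0.157],[0,0,0],1],
    [[0,0,-0.157],[0,0,0],1],
    [[0,0,0],[0,0,0],1],
    [[0,0,0],[0,0,0],1]
  ]
}}

```text
time: 3.8
tcp_pos: [0.6304, 0.1962, 0.2423]
tool_rot: [0.794, 0.608, -0.0, -0.0]
force: [-0.6, -0.3, -0.4]
gripper_width: 0.0855
grip_force: 0.0
```

```bash
cat > meas.py <<'E'
import sys
from fit import *
name=sys.argv[1]; cx,cy,h=map(float,sys.argv[2:5])
im,d,p=snap("wrist"); w=cloud(d,p); cv2.imwrite(f"pics/{name}.png",im)
s=status.observe(); q=s["tool_rot"]
print("tcp",s["tcp_pos"],"psi",np.degrees(2*np.arctan2(q[1],q[0])),"tilt",2*np.hypot(q[2],q[3]))
for r in (.08,.1):
    P=top(w,im,(cx,cy),h-.006,h+.006,r); print(len(P),np.median(P[:,2]),fit(P[:,:2]))
E
python3 meas.py w1 .632 .2025 .045
```

```text
tcp [0.6303 0.1963 0.2424] psi 74.90920263953825 tilt 4.559057302411538e-05
6576 0.04445289462606379 (array([0.6313, 0.2011]), 140.05844116210938, 60.160945892333984, 75.1805419921875)
6576 0.04445289462606379 (array([0.6313, 0.2011]), 140.05844116210938, 60.160945892333984, 75.1805419921875)
```

View pics/w1.png

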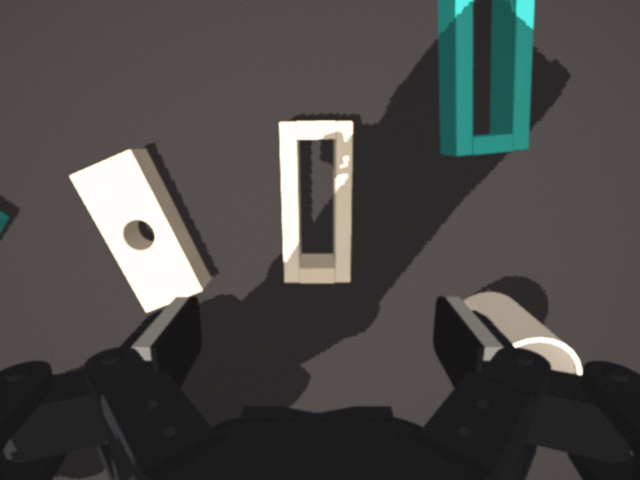

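Emit:
{"fn": "jog_arm", "kwargs": {
  "motion": [
    [[0,0,-0.006],[0.01,-0.001,0],1],
    [[0,0,0],[0,0,0.08],1],
    [[0,0,0],[0,0,0.08],1],
    [[0,0,0],[0,0,0.08],1],
    [[0,0,0],[0,0,0.08],1],
    [[0,0,0],[0,0,0.06],1],
    [[0,0,0],[0,0,0.04],1],
    [[0,0,0],[0,0,0.02],1],
    [[0,0,0],[0,0,0.01],1],
    [[0,0,0],[0,0,0],1]
  ]
}}

```text
time: 4.85
tcp_pos: [0.6312, 0.2017, 0.0176]
tool_rot: [0.791, 0.611, 0.0, -0.0]
force: [0.8, 0.3, 0.4]
gripper_width: 0.0856
grip_force: 0.0
```

Emit:
{"fn": "jog_arm", "kwargs": {
  "motion": [
    [[0,0,0],[0,0,0],0.7],
    [[0,0,0],[0,0,0],0.6],
    [[0,0,0],[0,0,0],0.5],
    [[0,0,0],[0,0,0],0.5],
    [[0,0,0],[0,0,0],0.5],
    [[0,0,0],[0,0,0],0.5],
    [[0,0,0],[0,0,0],0.5]
  ],
  "grip_force": 40
}}

```text
time: 5.55
tcp_pos: [0.6318, 0.2016, 0.0186]
tool_rot: [0.791, 0.611, 0.001, 0.0]
force: [-0.2, 0.9, 6.2]
gripper_width: 0.0596
grip_force: 44.0
```

Emit:
{"fn": "jog_arm", "kwargs": {
  "motion": [
    [[0,0,0],[0,0,-0.02],0.5],
    [[0,0,0],[0,0,-0.04],0.5],
    [[0,0,0],[0,0,-0.06],0.5],
    [[0,0,0],[0,0,-0.08],0.5],
    [[0,0,0],[0,0,-0.08],0.5],
    [[0,0,0],[0,0,-0.08],0.5],
    [[0,0,0],[0,0,-0.08],0.5],
    [[0,0,0],[0,0,-0.04],0.5],
    [[0,0,0],[-0.02,0.001,0],0.5],
    [[0,0,0],[-0.05,0.005,0],0.5]
  ]
}}

```text
time: 6.55
tcp_pos: [0.6244, 0.1681, 0.2578]
tool_rot: [0.79, 0.613, 0.001, -0.0]
force: [0.0, 0.4, -2.7]
gripper_width: 0.0594
grip_force: 44.0
```

Emit:
{"fn": "jog_arm", "kwargs": {
  "motion": [
    [[0,0,0],[-0.08,0.006,0],0.5],
    [[0,0,0],[-0.08,0.006,0],0.5],
    [[0,0,0],[-0.08,0.006,0],0.5],
    [[0,0,0],[-0.08,0.006,0],0.5],
    [[0,0,0],[-0.08,0.006,0],0.5],
    [[0,0,0],[-0.08,0.006,0],0.5],
    [[0,0,0],[-0.08,0.006,0],0.5],
    [[0,0,0],[-0.08,0.006,0],0.5],
    [[0,0,0],[-0.08,0.006,0],0.5],
    [[0,0,0],[-0.08,0.006,0],0.5]
  ]
}}

```text
time: 7.55
tcp_pos: [0.5517, -0.2298, 0.2566]
tool_rot: [0.791, 0.611, -0.0, -0.001]
force: [0.6, 0.0, -2.1]
gripper_width: 0.0597
grip_force: 44.0
```

Emit:
{"fn": "jog_arm", "kwargs": {
  "motion": [
    [[0,0,0],[-0.08,0.006,0],0.5],
    [[0,0,0],[-0.06,0.006,0],0.5],
    [[0,0,0],[-0.02,0.006,0],0.5],
    [[0,0,0],[0,0,0],0.5],
    [[0,0,0],[0,0,0],0.5]
  ]
}}

```text
time: 8.05
tcp_pos: [0.5417, -0.3064, 0.2569]
tool_rot: [0.791, 0.612, 0.0, -0.001]
force: [0.5, 0.0, -2.7]
gripper_width: 0.0592
grip_force: 44.0
```

```bash
python3 meas.py w2 .544 -.122 .058
```

```text
tcp [ 0.542  -0.306   0.2571] psi 75.49160659045017 tilt 0.0009053903856823442
3839 0.05728303573967286 (array([ 0.5414, -0.1447]), 141.0652313232422, 23.893659591674805, -10.151763916015625)
3839 0.05728303573967286 (array([ 0.5414, -0.1447]), 141.0652313232422, 23.893659591674805, -10.151763916015625)
```

View pics/w2.png

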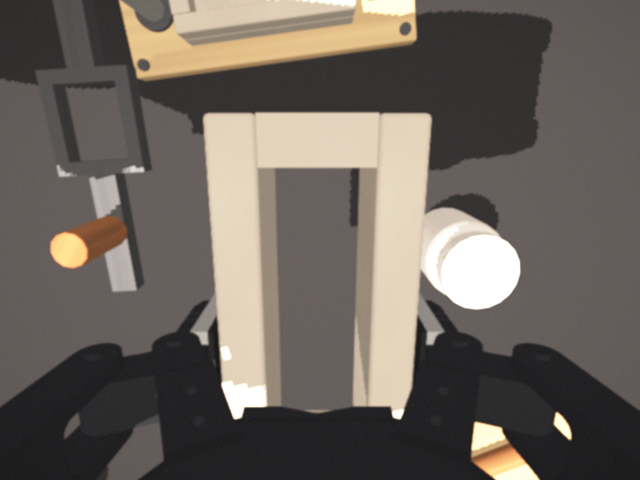

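The picture shows the held frame at (318,260) and the bed just entering at the top, its front edge at row ~42. I move 35 mm closer so the whole bed shows.

Emit:
{"fn": "jog_arm", "kwargs": {
  "motion": [
    [[0,0,0],[0.035,0,0],0.5],
    [[0,0,0],[0.035,0,0],0.5],
    [[0,0,0],[0,0,0],0.5],
    [[0,0,0],[0,0,0],0.5]
  ]
}}

```text
time: 8.5
tcp_pos: [0.5513, -0.2718, 0.2575]
tool_rot: [0.79, 0.613, 0.0, 0.0]
force: [0.3, -0.3, -3.2]
gripper_width: 0.0594
grip_force: 44.0
```

```bash
python3 meas.py w3 .544 -.122 .058; cat > held.py <<'E'
# pose of the held part's top face relative to the TCP, in tool axes
from fit import *
import sys
ztop=float(sys.argv[1])
im,d,p=snap("wrist"); w=cloud(d,p); s=status.observe(); q=s["tool_rot"]; psi=2*np.arctan2(q[1],q[0])
P=top(w,im,s["tcp_pos"][:2],ztop-.006,ztop+.006,.1)-s["tcp_pos"]
X=P[:,:2]@np.array([[np.cos(psi),np.sin(psi)],[np.sin(psi),-np.cos(psi)]]).T
F=X[X[:,0]>.03]
print(len(P),"top z",np.median(P[:,2]),"x",np.percentile(X[:,0],[.5,99.8]),"y front",np.percentile(F[:,1],[.5,99.5]))
E
python3 held.py .285; python3 - <<'E'
import sys; sys.path.insert(0,'.')
from h import *
p=cams.camera_params("wrist");R=cv2.Rodrigues(np.array(p["rvec"],float))[0];print(-R.T@np.array(p["tvec"]).ravel(),R[2],status.observe()["tcp_pos"])
E
```

```text
tcp [ 0.551  -0.2727  0.2575] psi 75.48385897542745 tilt 0.00014889177995947736
6999 0.05731805077723382 (array([ 0.5444, -0.1239]), 140.1529541015625, 59.73862838745117, -7.650978088378906)
6999 0.05731805077723382 (array([ 0.5444, -0.1239]), 140.1529541015625, 59.73862838745117, -7.650978088378906)
35691 top z 0.02588379257404677 x [-0.0192  0.0701] y front [-0.029   0.0299]
[ 0.56756731 -0.21143705  0.38851297] [-0.06571655 -0.2503292  -0.96592786] [ 0.55080316 -0.27331056  0.25738008]
```

Emit:
{"fn": "jog_arm", "kwargs": {
  "motion": [
    [[0,0,0.1],[0,0,0],0.5],
    [[0,0,0.17],[0,0,0],0.5],
    [[0,0,0.17],[0,0,0],0.5],
    [[0,0,0.17],[0,0,0],0.5],
    [[0,0,0.17],[0,0,0],0.5],
    [[0,0,0.17],[0,0,0],0.5],
    [[0,0,0.17],[0,0,0],0.5],
    [[0,0,0.17],[0,0,0],0.5],
    [[0,0,0.17],[0,0,0],0.5],
    [[0,0,0.17],[0,0,0],0.5]
  ]
}}

```text
time: 9.6
tcp_pos: [0.5506, -0.274, 0.2573]
tool_rot: [1.0, 0.015, -0.0, 0.0]
force: [-0.7, -0.5, -2.6]
gripper_width: 0.0593
grip_force: 43.9
```

Emit:
{"fn": "jog_arm", "kwargs": {
  "motion": [
    [[0,0,0.17],[0,0,0],0.5],
    [[0,0,0.045],[0,0,0],0.5],
    [[0,0,0],[-0.01,-0.04,0],0.5],
    [[0,0,0],[-0.01,-0.06,0],0.5],
    [[0,0,0],[-0.01,-0.06,0],0.5],
    [[0,0,0],[-0.01,-0.06,0],0.5],
    [[0,0,0],[-0.01,-0.05,0],0.5],
    [[0,0,0],[-0.003,-0.023,0],0.5],
    [[0,0,0],[0,0,0],0.5],
    [[0,0,0],[0,0,0],0.5]
  ]
}}

```text
time: 10.6
tcp_pos: [0.5439, -0.1261, 0.2574]
tool_rot: [0.998, -0.067, 0.0, 0.0]
force: [-0.7, -0.5, -2.9]
gripper_width: 0.0595
grip_force: 44.0
```

```bash
python3 held.py .285; python3 -c "
from h import *
s=status.observe();q=s['tool_rot'];print(s['tcp_pos'],np.degrees(2*np.arctan2(q[1],q[0])))"
```

```text
34453 top z 0.025908427602024775 x [-0.0179  0.071 ] y front [-0.0286  0.0302]
[ 0.54387917 -0.12642414  0.25727424] -7.71226492921805
```

Emit:
{"fn": "jog_arm", "kwargs": {
  "motion": [
    [[0,0,0],[0,-0.0055,0.02],0.5],
    [[0,0,0],[0,0,0.05],0.5],
    [[0,0,0],[0,0,0.07],0.5],
    [[0,0,0],[0,0,0.07],0.5],
    [[0,0,0],[0,0,0.06],0.5],
    [[0,0,0],[0,0,0.04],0.5],
    [[0,0,0],[0,0,0.025],0.5],
    [[0,0,0],[0,0,0.01],0.5],
    [[0,0,0],[0,0,0],0.5],
    [[0,0,0],[0,0,0],0.5]
  ]
}}

```text
time: 11.65
tcp_pos: [0.5448, -0.1225, 0.0857]
tool_rot: [0.998, -0.067, 0.001, 0.0]
force: [-0.1, -0.7, -2.6]
gripper_width: 0.0595
grip_force: 44.0
```

```bash
cat > chk.py <<'E'
from fit import *
import sys
hs=[float(a) for a in sys.argv[1:]]
s=status.observe();q=s['tool_rot'];print(s['tcp_pos'],np.degrees(2*np.arctan2(q[1],q[0])),s["force"])
for n in ["scene","side"]:
    im,d,p=snap(n); cv2.imwrite(f"pics/{n}_{s['time']:.1f}.png",im); w=cloud(d,p)
    for h in hs:
        P=top(w,im,(.544,-.124),h-.005,h+.005,.095); print(n,h,len(P),np.median(P[:,2]),fit(P[:,:2]))
E
python3 chk.py .018 .106
```

```text
[ 0.5448 -0.1225  0.0857] -7.641847601794916 [-0.0839 -0.7207 -2.5502]
scene 0.018 3 0.02142083870888975 (array([ 0.6121, -0.1328]), 6.6646575927734375, 0.3205508291721344, 75.50484466552734)
scene 0.106 85 0.10704460134735648 (array([ 0.5832, -0.1544]), 73.52145385742188, 30.635753631591797, 18.720077514648438)
side 0.018 62 0.019431324878037424 (array([ 0.5337, -0.0895]), 106.18782043457031, 6.265892028808594, -7.315849304199219)
side 0.106 214 0.10848846179620682 (array([ 0.5096, -0.1138]), 67.30487060546875, 65.89432525634766, 84.24816131591797)
```

Emit:
{"fn": "jog_arm", "kwargs": {
  "motion": [
    [[0,0,0],[-0.0015,0.0015,0.004],0.5],
    [[0,0,0],[0,0,0.004],0.5],
    [[0,0,0],[0,0,0.004],0.5],
    [[0,0,0],[0,0,0.002],0.5],
    [[0,0,0],[0,0,0.002],0.5],
    [[0,0,0],[0,0,0],0.5]
  ]
}}

```text
time: 12.35
tcp_pos: [0.5434, -0.1229, 0.0767]
tool_rot: [0.998, -0.066, -0.0, -0.0]
force: [-0.9, -0.1, -1.9]
gripper_width: 0.0595
grip_force: 44.0
```

Almost touching; a little lower until the force shows contact.

Emit:
{"fn": "jog_arm", "kwargs": {
  "motion": [
    [[0,0,0],[0.001,0.001,0.001],0.5],
    [[0,0,0],[0,0,0.001],0.5],
    [[0,0,0],[0,0,0],0.5]
  ]
}}

```text
time: 12.65
tcp_pos: [0.5438, -0.1232, 0.0766]
tool_rot: [0.998, -0.066, 0.0, 0.0]
force: [-6.6, 3.2, 13.9]
gripper_width: 0.0596
grip_force: 45.8
```

Emit:
{"fn": "jog_arm", "kwargs": {
  "motion": [
    [[0,0,0],[0,0,-0.001],0.72],
    [[0,0,0],[0,0,0],0.8],
    [[0,0,0],[0,0,0],1],
    [[0,0,0],[0,0,0],1],
    [[0,0,0],[0,0,0],1],
    [[0,0,0],[0,0,-0.03],1],
    [[0,0,0],[0,0,-0.08],1],
    [[0,0,0],[0,0,-0.09],1],
    [[0,0,0],[0,0,-0.09],1],
    [[0,0,0],[0,0,-0.09],1]
  ]
}}

```text
time: 13.65
tcp_pos: [0.5434, -0.1233, 0.2695]
tool_rot: [0.998, -0.066, 0.0, -0.0]
force: [0.6, -1.2, -0.1]
gripper_width: 0.0854
grip_force: 0.0
```

```bash
python3 meas.py w4 .544 -.124 .103; python3 -c "
from fit import *
im,d,p=snap('wrist');w=cloud(d,p)
m=(np.hypot(w[...,0]-.544,w[...,1]+.124)<.15)&(abs(w[...,2]-.0175)<.004);P=w[m];print(len(P),fit(P[:,:2]))"
```

```text
tcp [ 0.5462 -0.1234  0.2769] psi -7.61385662662649 tilt 0.009474154279988196
7693 0.10245075666733562 (array([ 0.5441, -0.1243]), 139.66555786132812, 60.0563850402832, -7.687187194824219)
7693 0.10245075666733562 (array([ 0.5441, -0.1243]), 139.66555786132812, 60.0563850402832, -7.687187194824219)
8843 (array([ 0.5451, -0.1232]), 249.43487548828125, 100.19268035888672, -7.50372314453125)
```

View pics/w4.png

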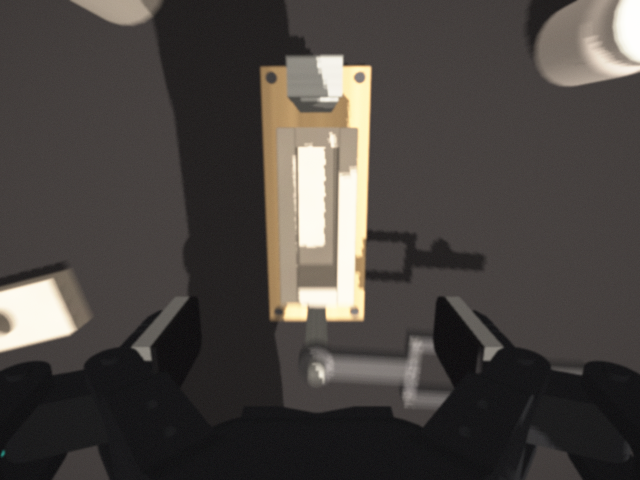

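Emit:
{"fn": "jog_arm", "kwargs": {
  "motion": [
    [[0,0,0],[-0.03,-0.082,0],1],
    [[0,0,0],[-0.03,-0.082,0],1],
    [[0,0,0],[-0.03,-0.082,0],1],
    [[0,0,0],[-0.03,-0.082,0],1],
    [[0,0,0],[-0.03,-0.082,0],1],
    [[0,0,0],[-0.03,-0.082,0],1],
    [[0,0,0],[-0.03,-0.082,0],1],
    [[0,0,0],[-0.03,-0.082,0],1],
    [[0,0,-0.17],[0,0,0],1],
    [[0,0,-0.17],[0,0,0],1]
  ]
}}

```text
time: 14.75
tcp_pos: [0.4676, 0.2192, 0.2671]
tool_rot: [0.997, 0.071, 0.0, -0.0]
force: [-0.0, -0.5, -0.5]
gripper_width: 0.0855
grip_force: 0.0
```

Emit:
{"fn": "jog_arm", "kwargs": {
  "motion": [
    [[0,0,-0.17],[0,0,0],1],
    [[0,0,-0.17],[0,0,0],1],
    [[0,0,-0.17],[0,0,0],1],
    [[0,0,-0.17],[0,0,0],1],
    [[0,0,-0.17],[0,0,0],1],
    [[0,0,-0.17],[0,0,0],1],
    [[0,0,-0.17],[0,0,0],1],
    [[0,0,-0.17],[0,0,0],1],
    [[0,0,-0.17],[0,0,0],1],
    [[0,0,-0.17],[0,0,0],1]
  ]
}}

```text
time: 15.75
tcp_pos: [0.4682, 0.2175, 0.2671]
tool_rot: [0.74, 0.672, 0.0, 0.0]
force: [-0.0, -0.2, 0.4]
gripper_width: 0.0853
grip_force: 0.0
```

Emit:
{"fn": "jog_arm", "kwargs": {
  "motion": [
    [[0,0,-0.17],[0,0,0],1],
    [[0,0,-0.112],[0,0,0],1],
    [[0,0,0],[0,0,0],1],
    [[0,0,0],[0,0,0],1]
  ]
}}

```text
time: 16.15
tcp_pos: [0.4684, 0.2174, 0.2668]
tool_rot: [0.665, 0.747, 0.0, 0.0]
force: [-0.4, -0.2, 1.1]
gripper_width: 0.0853
grip_force: 0.0
```

```bash
python3 meas.py w5 .468 .217 .032
```

```text
tcp [0.4684 0.2175 0.2667] psi 96.70202577104915 tilt 0.00034347364392127487
8481 0.03150759021757809 (array([0.4674, 0.2151]), 140.56478881835938, 60.07856750488281, -83.2405195236206)
8481 0.03150759021757809 (array([0.4674, 0.2151]), 140.56478881835938, 60.07856750488281, -83.2405195236206)
```

Emit:
{"fn": "jog_arm", "kwargs": {
  "motion": [
    [[0,0,0],[-0.0045,-0.0025,0.05],1],
    [[0,0,0],[0,0,0.09],1],
    [[0,0,0],[0,0,0.09],1],
    [[0,0,0],[0,0,0.09],1],
    [[0,0,0],[0,0,0.08],1],
    [[0,0,0],[0,0,0.05],1],
    [[0,0,0],[0,0,0.03],1],
    [[0,0,0],[0,0,0.014],1],
    [[0,0,0],[0,0,0],1],
    [[0,0,0],[0,0,0],1]
  ]
}}

```text
time: 17.2
tcp_pos: [0.4682, 0.2155, 0.0205]
tool_rot: [0.664, 0.748, 0.001, 0.0]
force: [-0.1, 0.1, -0.5]
gripper_width: 0.0855
grip_force: 0.0
```

Emit:
{"fn": "jog_arm", "kwargs": {
  "motion": [
    [[0,0,0],[0,0,0],0.7],
    [[0,0,0],[0,0,0],0.6],
    [[0,0,0],[0,0,0],0.5],
    [[0,0,0],[0,0,0],0.5],
    [[0,0,0],[0,0,0],0.5],
    [[0,0,0],[0,0,0],0.5],
    [[0,0,0],[0,0,0],0.5]
  ]
}}

```text
time: 17.9
tcp_pos: [0.4681, 0.2152, 0.0204]
tool_rot: [0.664, 0.748, 0.001, 0.001]
force: [-2.2, -3.0, 10.7]
gripper_width: 0.0591
grip_force: 40.9
```

Emit:
{"fn": "jog_arm", "kwargs": {
  "motion": [
    [[0,0,0],[0,0,-0.01],0.5],
    [[0,0,0],[0,0,-0.03],0.5],
    [[0,0,0],[0,0,-0.06],0.5],
    [[0,0,0],[0,0,-0.09],0.5],
    [[0,0,0],[0,0,-0.09],0.5],
    [[0,0,0],[0,0,-0.09],0.5],
    [[0,0,0],[0,0,-0.09],0.5],
    [[0,0,0],[0,0,-0.04],0.5],
    [[0,0,0.1],[0,0,0],0.5],
    [[0,0,0.17],[0,0,0],0.5]
  ]
}}

```text
time: 18.9
tcp_pos: [0.4672, 0.2152, 0.2712]
tool_rot: [0.74, 0.673, 0.001, 0.001]
force: [0.4, 0.4, -3.4]
gripper_width: 0.0589
grip_force: 45.5
```

Emit:
{"fn": "jog_arm", "kwargs": {
  "motion": [
    [[0,0,0.17],[0,0,0],0.5],
    [[0,0,0.17],[0,0,0],0.5],
    [[0,0,0.17],[0,0,0],0.5],
    [[0,0,0.17],[0,0,0],0.5],
    [[0,0,0.17],[0,0,0],0.5],
    [[0,0,0.17],[0,0,0],0.5],
    [[0,0,0.17],[0,0,0],0.5],
    [[0,0,0.17],[0,0,0],0.5],
    [[0,0,0.17],[0,0,0],0.5],
    [[0,0,0.17],[0,0,0],0.5]
  ]
}}

```text
time: 19.9
tcp_pos: [0.4668, 0.2153, 0.2703]
tool_rot: [0.998, 0.069, 0.0, -0.0]
force: [0.1, 0.9, -2.7]
gripper_width: 0.059
grip_force: 45.5
```

Emit:
{"fn": "jog_arm", "kwargs": {
  "motion": [
    [[0,0,0.17],[0,0,0],0.5],
    [[0,0,0.17],[0,0,0],0.5],
    [[0,0,0],[0,0,0],0.5],
    [[0,0,0],[0,0,0],0.5]
  ]
}}

```text
time: 20.3
tcp_pos: [0.4671, 0.2153, 0.27]
tool_rot: [0.998, -0.059, 0.0, -0.0]
force: [0.2, 0.7, -2.0]
gripper_width: 0.0591
grip_force: 45.5
```

```bash
python3 -c "
from h import *
s=status.observe();q=s['tool_rot'];print(s['tcp_pos'],np.degrees(2*np.arctan2(q[1],q[0])))
p=s['tcp_pos'];a=2*np.arctan2(q[1],q[0]);d=np.array([.5441,-.1243])-p[:2];print((d@[np.cos(a),np.sin(a)])/.5,(d@[np.sin(a),-np.cos(a)])/.5)"; python3 held.py .283
```

```text
[0.46712744 0.21530509 0.26998661] -6.8217488836209155
0.23353243779667962 0.6561159673846708
50230 top z 0.011217717623247553 x [-0.0299  0.0717] y front [-0.0287  0.0307]
```

Emit:
{"fn": "jog_arm", "kwargs": {
  "motion": [
    [[0,0,0.018],[0,0,0],0.5],
    [[0,0,0],[0.015,0.04,0],0.5],
    [[0,0,0],[0.03,0.081,0],0.5],
    [[0,0,0],[0.03,0.081,0],0.5],
    [[0,0,0],[0.03,0.081,0],0.5],
    [[0,0,0],[0.03,0.081,0],0.5],
    [[0,0,0],[0.03,0.081,0],0.5],
    [[0,0,0],[0.03,0.081,0],0.5],
    [[0,0,0],[0.03,0.081,0],0.5],
    [[0,0,0],[0.015,0.044,0],0.5]
  ]
}}

```text
time: 21.35
tcp_pos: [0.5417, -0.1277, 0.2692]
tool_rot: [0.998, -0.07, -0.0, 0.0]
force: [-1.2, 0.3, -2.2]
gripper_width: 0.0592
grip_force: 45.5
```

Emit:
{"fn": "jog_arm", "kwargs": {
  "motion": [
    [[0,0,0],[0,0,0.02],0.5],
    [[0,0,0],[0,0,0.05],0.5],
    [[0,0,0],[0,0,0.07],0.5],
    [[0,0,0],[0,0,0.05],0.5],
    [[0,0,0],[0,0,0.03],0.5],
    [[0,0,0],[0,0,0.02],0.5],
    [[0,0,0],[0,0,0],0.5],
    [[0,0,0],[0,0,0],0.5]
  ]
}}

```text
time: 22.15
tcp_pos: [0.5422, -0.1236, 0.1502]
tool_rot: [0.998, -0.069, 0.001, -0.0]
force: [0.2, 0.1, -1.8]
gripper_width: 0.0593
grip_force: 45.4
```

```bash
python3 -c "
from h import *
s=status.observe();q=s['tool_rot'];print(s['tcp_pos'],np.degrees(2*np.arctan2(q[1],q[0])))
p=s['tcp_pos'];a=2*np.arctan2(q[1],q[0]);d=np.array([.5441,-.1243])-p[:2];print((d@[np.cos(a),np.sin(a)]),(d@[np.sin(a),-np.cos(a)]))"; python3 held.py .161
```

```text
[ 0.54217861 -0.12362328  0.1501812 ] -7.882858056254181
0.0019960479123084397 0.00040681123856220225
50470 top z 0.010804486481701264 x [-0.03    0.0717] y front [-0.0287  0.0307]
```

Emit:
{"fn": "jog_arm", "kwargs": {
  "motion": [
    [[0,0,-0.005],[0.001,-0.001,0.015],0.5],
    [[0,0,0],[0,0,0.015],0.5],
    [[0,0,0],[0,0,0.01],0.5],
    [[0,0,0],[0,0,0.004],0.5],
    [[0,0,0],[0,0,0.004],0.5],
    [[0,0,0],[0,0,0.002],0.5],
    [[0,0,0],[0,0,0],0.5]
  ]
}}

```text
time: 22.9
tcp_pos: [0.5422, -0.1233, 0.1243]
tool_rot: [0.998, -0.067, -0.0, -0.0]
force: [0.6, 0.1, -3.5]
gripper_width: 0.0592
grip_force: 45.5
```

Emit:
{"fn": "jog_arm", "kwargs": {
  "motion": [
    [[0,0,0],[0,0.001,0.0015],0.5],
    [[0,0,0],[0,0,0.0015],0.5],
    [[0,0,0],[0,0,0],0.5]
  ]
}}

```text
time: 23.2
tcp_pos: [0.5423, -0.1239, 0.1234]
tool_rot: [0.998, -0.067, 0.0, 0.0]
force: [-3.0, 0.3, 6.7]
gripper_width: 0.0591
grip_force: 46.5
```

Contact made. I release, lift and check.

Emit:
{"fn": "jog_arm", "kwargs": {
  "motion": [
    [[0,0,0],[0,0,0],0.72],
    [[0,0,0],[0,0,0],0.8],
    [[0,0,0],[0,0,0],1],
    [[0,0,0],[0,0,0],1],
    [[0,0,0],[0,0,0],1],
    [[0,0,0],[0,0,-0.03],1],
    [[0,0,0],[0,0,-0.08],1],
    [[0,0,0],[0,0,-0.09],1],
    [[0,0,0],[0,0,-0.09],1],
    [[0,0,0],[0,0,0],1]
  ]
}}

```text
time: 24.2
tcp_pos: [0.5446, -0.1239, 0.2751]
tool_rot: [0.998, -0.067, 0.005, 0.001]
force: [-0.0, -0.4, -0.4]
gripper_width: 0.0851
grip_force: 0.0
```

```bash
python3 meas.py w6 .544 -.124 .135;python3 - <<'E'
from fit import *
for n in ["wrist","scene"]:
    im,d,p=snap(n);w=cloud(d,p)
    if n=="scene": cv2.imwrite("pics/s6.png",im)
    m=(np.hypot(w[...,0]-.45,w[...,1]+.11)<.26)&(w[...,2]>.125)&(w[...,2]<.155)&(im.max(-1)<120)&(w[...,1]<-.2)
    if m.sum(): print(n,m.sum(),fit(w[m][:,:2]),w[m].min(0),w[m].max(0))
    print(recognise("keeper_knob",n))
    m=(np.hypot(w[...,0]-.41,w[...,1]+.27)<.06)&(w[...,2]>.165)&(w[...,2]<.21);
    if m.sum(): print("knob",w[m].min(0),w[m].max(0))
E
```

```text
tcp [ 0.5435 -0.1239  0.272 ] psi -7.678265039835054 tilt 0.006098612493438324
14377 0.1345115480173488 (array([ 0.5435, -0.1253]), 139.33827209472656, 59.80353546142578, -7.860801696777344)
14377 0.1345115480173488 (array([ 0.5435, -0.1253]), 139.33827209472656, 59.80353546142578, -7.860801696777344)
wrist 468 (array([ 0.4192, -0.2478]), 117.2696762084961, 42.606712341308594, 69.85714721679688) [ 0.4111 -0.31    0.1381] [ 0.4594 -0.2001  0.1519]
[{'position': [0.4462, -0.17, 0.1508], 'score': 0.7}]
scene 169 (array([ 0.4196, -0.2471]), 116.6493911743164, 50.22179412841797, 67.06405639648438) [ 0.4003 -0.3091  0.1391] [ 0.4586 -0.2002  0.154 ]
[{'position': [0.4258, -0.2276, 0.1461], 'score': 0.91}]
knob [ 0.4082 -0.2775  0.1652] [ 0.4282 -0.2578  0.2009]
```

View pics/w6.png

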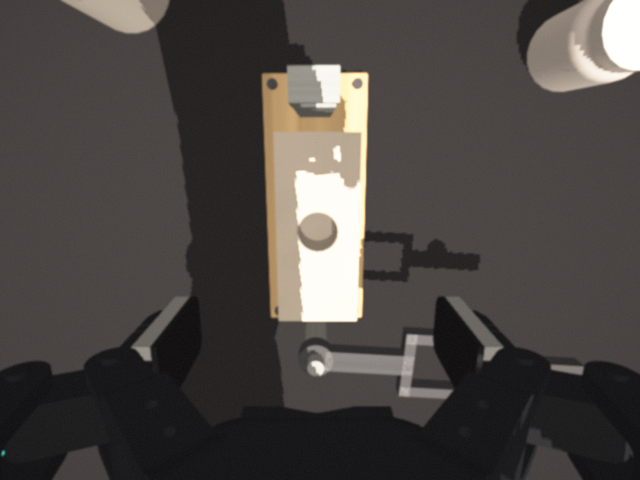

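The picture shows the cap flush on the middle, hole at (318,231). Its centre is about 1.2 mm from the middle's centre. Next I go above the knob.

Emit:
{"fn": "jog_arm", "kwargs": {
  "motion": [
    [[0,0,0],[-0.042,0.064,0],1],
    [[0,0,0],[-0.042,0.064,0],1],
    [[0,0,0],[-0.042,0.064,0],1],
    [[0,0,0],[-0.042,0.064,0],1],
    [[0,0,0],[-0.042,0.064,0],1],
    [[0,0,-0.17],[0,0,0],0.9],
    [[0,0,-0.17],[0,0,0],0.8],
    [[0,0,-0.17],[0,0,0],0.7],
    [[0,0,-0.17],[0,0,0],0.6],
    [[0,0,-0.17],[0,0,0],0.6]
  ]
}}

```text
time: 25.45
tcp_pos: [0.4162, -0.2681, 0.2668]
tool_rot: [0.964, 0.266, -0.001, -0.001]
force: [1.1, -0.4, -0.3]
gripper_width: 0.0511
grip_force: 0.0
```

Emit:
{"fn": "jog_arm", "kwargs": {
  "motion": [
    [[0,0,-0.17],[0,0,0],0.6],
    [[0,0,-0.17],[0,0,0],0.6],
    [[0,0,-0.17],[0,0,0],0.6],
    [[0,0,-0.17],[0,0,0],0.6],
    [[0,0,-0.17],[0,0,0],0.6],
    [[0,0,-0.17],[0,0,0],0.6],
    [[0,0,-0.042],[0,0,0],0.6],
    [[0,0,0],[0,0,0],0.6],
    [[0,0,0],[0,0,0],0.6]
  ]
}}

```text
time: 26.35
tcp_pos: [0.4164, -0.2682, 0.2672]
tool_rot: [0.776, 0.631, -0.0, -0.001]
force: [-0.7, -0.1, 0.7]
gripper_width: 0.0512
grip_force: 0.0
```

```bash
python3 - <<'E'
from fit import *
s=status.observe();q=s['tool_rot'];print(s['tcp_pos'],np.degrees(2*np.arctan2(q[1],q[0])))
im,d,p=snap("wrist");w=cloud(d,p);cv2.imwrite("pics/w7.png",im)
m=(np.hypot(w[...,0]-.418,w[...,1]+.268)<.03)&(w[...,2]>.19)&(w[...,2]<.204);P=w[m];print(len(P),np.median(P,0),P.min(0),P.max(0))
m=(np.hypot(w[...,0]-.45,w[...,1]+.111)<.22)&(abs(w[...,2]-.151)<.004)&(np.hypot(w[...,0]-.45,w[...,1]+.111)>.13);P=w[m];print(len(P),fit(P[:,:2]) if len(P) else 0)
E
```

```text
[ 0.4164 -0.2682  0.2672] 78.28104104443828
1000 [ 0.4191 -0.267   0.1953] [ 0.4093 -0.2774  0.19  ] [ 0.4286 -0.258   0.1977]
1399 (array([ 0.4175, -0.2734]), 71.22406005859375, 16.288042068481445, 78.76124572753906)
```

View pics/w7.png

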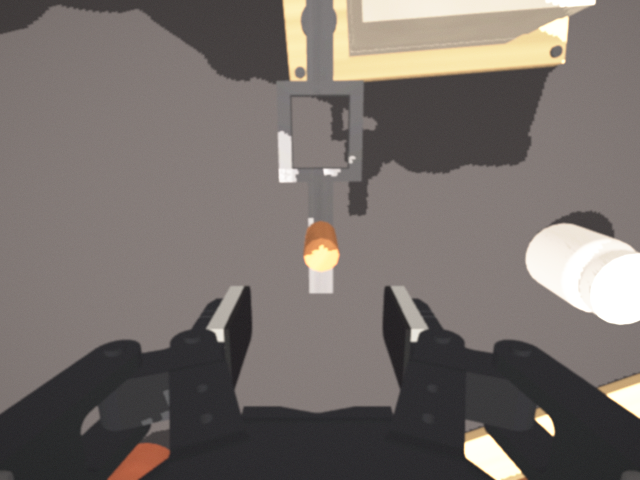

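The picture shows the knob at (321,257) between the open fingers, with the bar running up to the hinge. I descend and grip.

Emit:
{"fn": "jog_arm", "kwargs": {
  "motion": [
    [[0,0,0],[0.002,0.005,0.03],0.6],
    [[0,0,0],[0,0,0.06],0.6],
    [[0,0,0],[0,0,0.06],0.6],
    [[0,0,0],[0,0,0.03],0.6],
    [[0,0,0],[0,0,0.008],0.6],
    [[0,0,0],[0,0,0],0.4],
    [[0,0,0],[0,0,0],0.2],
    [[0,0,0],[0,0,0],0.1],
    [[0,0,0],[0,0,0],0.1],
    [[0,0,0],[0,0,0],0.1]
  ],
  "grip_force": 25
}}

```text
time: 27.4
tcp_pos: [0.4198, -0.2681, 0.1747]
tool_rot: [0.775, 0.632, 0.0, 0.001]
force: [-2.0, 1.1, 7.3]
gripper_width: 0.0194
grip_force: 25.0
```

Emit:
{"fn": "jog_arm", "kwargs": {
  "motion": [
    [[0,0,-0.067],[0,0,0],0.1],
    [[0,0,0],[0,0.0335,0],0.1],
    [[0,0,-0.133],[0,0,0],0.1],
    [[0,0,0],[0,0.0335,0],0.1],
    [[0,0,-0.133],[0,0,0],0.1],
    [[0,0,0],[0,0.0335,0],0.1],
    [[0,0,-0.133],[0,0,0],0.1],
    [[0,0,0],[0,0.0335,0],0.1],
    [[0,0,-0.133],[0,0,0],0.1],
    [[0,0,0],[0,0.0335,0],0.1]
  ]
}}

```text
time: 28.4
tcp_pos: [0.5013, -0.2641, 0.1744]
tool_rot: [0.606, 0.795, -0.001, 0.0]
force: [-1.3, -6.3, 3.6]
gripper_width: 0.0194
grip_force: 26.2
```

Emit:
{"fn": "jog_arm", "kwargs": {
  "motion": [
    [[0,0,-0.133],[0,0,0],0.1],
    [[0,0,0],[0,0.0335,0],0.1],
    [[0,0,-0.133],[0,0,0],0.1],
    [[0,0,0],[0,0.0335,0],0.1],
    [[0,0,-0.133],[0,0,0],0.1],
    [[0,0,0],[0,0.0335,0],0.1],
    [[0,0,-0.133],[0,0,0],0.1],
    [[0,0,0],[0,0.0335,0],0.1],
    [[0,0,-0.133],[0,0,0],0.1],
    [[0,0,0],[0,0.0335,0],0.1]
  ]
}}

```text
time: 29.4
tcp_pos: [0.571, -0.2192, 0.1741]
tool_rot: [0.382, 0.924, -0.001, -0.0]
force: [-5.7, -1.0, 2.0]
gripper_width: 0.0192
grip_force: 26.7
```

Emit:
{"fn": "jog_arm", "kwargs": {
  "motion": [
    [[0,0,-0.133],[0,0,0],0.1],
    [[0,0,0],[0,0.0335,0],0.1],
    [[0,0,-0.133],[0,0,0],0.1],
    [[0,0,0],[0,0.0335,0],0.1],
    [[0,0,-0.133],[0,0,0],0.1],
    [[0,0,0],[0,0.0335,0],0.1],
    [[0,0,0],[0,0,0],0.1]
  ]
}}

```text
time: 30.1
tcp_pos: [0.5998, -0.1734, 0.174]
tool_rot: [0.233, 0.973, 0.0, 0.0]
force: [3.8, -0.7, 0.5]
gripper_width: 0.0193
grip_force: 26.9
```

Emit:
{"fn": "jog_arm", "kwargs": {
  "motion": [
    [[0,0,-0.133],[0,0,0],0.1],
    [[0,0,0],[0,0.0335,0],0.1],
    [[0,0,-0.133],[0,0,0],0.1],
    [[0,0,0],[0,0.0335,0],0.1],
    [[0,0,-0.1],[0,0,0],0.1],
    [[0,0,0],[0,0.01,0],0.1],
    [[0,0,0],[0,0.006,0],0.1],
    [[0,0,0],[0,0,0],0.1]
  ]
}}

```text
time: 30.9
tcp_pos: [0.6105, -0.1353, 0.1739]
tool_rot: [0.092, 0.996, -0.0, 0.0]
force: [4.7, -0.7, -0.2]
gripper_width: 0.0195
grip_force: 26.9
```

```bash
python3 -c "
from h import *
s=status.observe();q=s['tool_rot'];p=s['tcp_pos'];r=p[:2]-[.4502,-.1114];print(p,np.degrees(2*np.arctan2(q[1],q[0])),np.degrees(np.arctan2(r[1],r[0])),np.hypot(*r),s['force'])"
```

```text
[ 0.61050725 -0.13532852  0.17393444] 169.48510310965617 -8.489666717618022 0.16208327465769745 [ 4.65129708 -0.68890415 -0.22301639]
```

Emit:
{"fn": "jog_arm", "kwargs": {
  "motion": [
    [[0,0,-0.06],[0,0,0],0.1],
    [[0,0,0],[0,0.003,0],0.1],
    [[0,0,0],[0,0.003,0],0.1],
    [[0,0,0],[0,0.002,0],0.1],
    [[0,0,0],[0,0,0],0.1]
  ]
}}

```text
time: 31.4
tcp_pos: [0.6107, -0.1319, 0.1739]
tool_rot: [0.067, 0.998, -0.0, 0.0]
force: [3.3, -2.8, 2.0]
gripper_width: 0.0194
grip_force: 27.1
```

Emit:
{"fn": "jog_arm", "kwargs": {
  "motion": [
    [[0,0,0],[0,0.003,0],0.1],
    [[0,0,0],[0,0.002,0],0.1],
    [[0,0,0],[0,0,0],0.1]
  ]
}}

```text
time: 31.7
tcp_pos: [0.611, -0.1308, 0.1739]
tool_rot: [0.067, 0.998, -0.001, 0.0]
force: [2.7, -8.7, 2.2]
gripper_width: 0.0193
grip_force: 27.1
```

Force rises: the bar is on its stop. I open gently, lift straight up and verify.

Emit:
{"fn": "jog_arm", "kwargs": {
  "motion": [
    [[0,0,0],[0,-0.002,0],0.2],
    [[0,0,0],[0,0,0],0.4],
    [[0,0,0],[0,0,0],0.5],
    [[0,0,0],[0,0,0],0.5],
    [[0,0,0],[0,0,-0.03],0.5],
    [[0,0,0],[0,0,-0.06],0.5],
    [[0,0,0],[0,0,-0.08],0.5],
    [[0,0,0],[0,0,-0.05],0.5],
    [[0,0,0],[0,0,0],0.5],
    [[0,0,0],[0,0,0],0.5]
  ]
}}

```text
time: 32.7
tcp_pos: [0.6109, -0.1302, 0.285]
tool_rot: [0.067, 0.998, -0.0, 0.001]
force: [-0.0, -0.3, -0.5]
gripper_width: 0.0425
grip_force: 0.0
```

```bash
python3 - <<'E'
from fit import *
s=status.observe();print(s['tcp_pos'],s['force'])
for n in ["wrist","scene","side"]:
    im,d,p=snap(n);w=cloud(d,p);cv2.imwrite(f"pics/{n}8.png",im)
    m=(np.hypot(w[...,0]-.61,w[...,1]+.13)<.035)&(w[...,2]>.175)&(w[...,2]<.204)&(im[...,2]>im[...,0]*1.5);P=w[m]
    if len(P):
        c=(P.min(0)+P.max(0))/2; r=c[:2]-[.4502,-.1114]; print(n,len(P),c,np.degrees(np.arctan2(r[1],r[0]))+7.55,"deg")
    m=(np.hypot(w[...,0]-.544,w[...,1]+.124)<.095)&(abs(w[...,2]-.135)<.003)&(im.min(-1)>110);P=w[m]; print("cap",len(P),fit(P[:,:2]) if len(P)>9 else 0)
E
```

```text
[ 0.6109 -0.1302  0.285 ] [-0.006  -0.3074 -0.543 ]
wrist 995 [ 0.6088 -0.1318  0.1862] 0.21141548597296733 deg
cap 9905 (array([ 0.5558, -0.1273]), 164.53213500976562, 60.21205520629883, -7.683845520019531)
scene 108 [ 0.6084 -0.1317  0.1878] 0.22680086972256408 deg
cap 745 (array([ 0.5549, -0.1266]), 165.2266082763672, 60.55752944946289, -7.644081115722656)
side 65 [ 0.6089 -0.1281  0.1868] 1.5533164283076744 deg
cap 339 (array([ 0.5434, -0.1215]), 185.03515625, 65.30360412597656, -6.168190002441406)
```

View pics/wrist8.png

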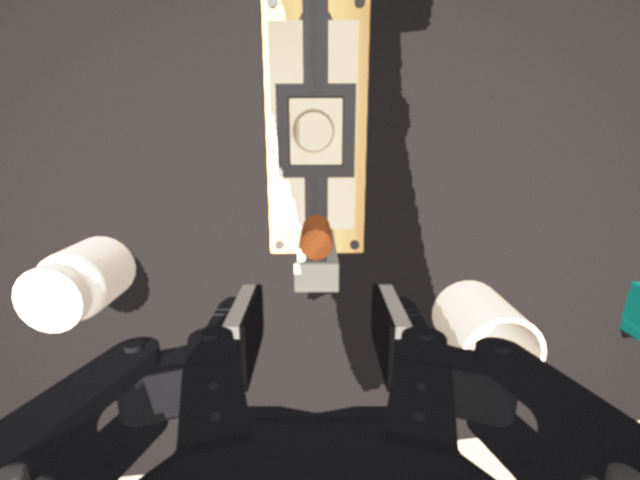

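The bar lies along the board over the cap, with the eye around the pouring hole at (314,131) and its knob at (316,238) in line with the catch post. It reads within 0.3° of shut on the scene and wrist cameras. The cap is flush and the robot touches nothing.

```bash
python3 -c "
from plant import bot
print(bot.close_job())"
```

```text
the job is handed in; nothing more can be done
None
```

The job is handed in: by my last measurements the middle is within about 0.5 mm of the bed centre and the cap within about 1.2 mm of the middle, the keeper bar is shut in its catch, and the mug, bowl and jar were never touched; the judge returned no verdict.

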